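# Two equal loads on the trip balance

### The job

Make up two equal loads for the next class on the trip balance, using every iron weight there is, those already heaped on one tray and those on the turntable: with its lock collar turned to the free mark and nothing touching it, the balance must come to rest level. Then turn the collar back to its locked mark so that the loaded balance can be carried off, and leave the weights on their trays. The slide rule, the compass and the set square stay on the turntable.

Things in the scene. Friction and masses are not known exactly. Their poses are not given: they have to be found in the camera images.
- left_tray (a point): left tray of the two-pan trip balance, point at the middle of its floor. Square steel tray, 134 mm wide inside, sides along this point's x and y, rim 10 mm above the floor. Its floor is 107 mm above the counter with the beam level and rises or sinks 9 mm at most, staying horizontal. Its middle is 115 mm from the collar's axis, to the +y side. Where a weight stands on a tray does not matter
- right_tray (a point): right tray of the two-pan trip balance, point at the middle of its floor. Square steel tray, 134 mm wide inside, sides along this point's x and y, rim 10 mm above the floor. Its floor is 107 mm above the counter with the beam level and rises or sinks 9 mm at most, staying horizontal. Its middle is 115 mm from the collar's axis, to the -y side. Where a weight stands on a tray does not matter
- beam (a joint): balance beam: 0 level, positive when the left tray stands higher (right load heavier); stops at 0.08 either way. Collar locked: held within about 0.03 of level. Collar free: comes to rest in about 2 s, at its stop for 40 g of difference, within 0.03 of level when the loads match. Any set of weights that can be there divides into two equal loads
- collar (a joint): angle of the lock collar: 0 locked (its lug at the single brass stud), 1.4 free (lug at the pair of studs). Clockwise from above locks, anticlockwise frees; stops at both ends, stays where left, takes 0.05 to 0.1 N m. Locked, its two inner jaws hold the beam's upright tongue in the middle. Beyond 1.0 the beam swings fully; while it is tipped to its stop the collar jams at 0.9 and cannot be locked
- collar_top (a point): on the axis of the lock collar at its top face, 147.5 mm above the counter. The collar is a knurled brass ring 44 mm across, 24 mm high, with a 22 mm window; a lug at -x stands 10 mm out from its lowest 9 mm. It turns about the vertical on a 60 mm flange on the post between the trays. Grip its upper 13 mm across the sides from above
- turntable_top (a point): middle of the top of the black turntable, 280 mm across, 26 mm above the counter; it turns on its pivot, stiffly (0.06 N m)
- big1: 200 g cast-iron knob weight, one of up to six alike: olive cylinder 36 mm across and 23 mm high with a knob 16 mm across on top, 39 mm high over all; origin at the centre of its underside, z up through the knob. May be absent
- big2: 200 g cast-iron knob weight, one of up to six alike: olive cylinder 36 mm across and 23 mm high with a knob 16 mm across on top, 39 mm high over all; origin at the centre of its underside, z up through the knob. May be absent
- big3: 200 g cast-iron knob weight, one of up to six alike: olive cylinder 36 mm across and 23 mm high with a knob 16 mm across on top, 39 mm high over all; origin at the centre of its underside, z up through the knob. May be absent
- big4: 200 g cast-iron knob weight, one of up to six alike: olive cylinder 36 mm across and 23 mm high with a knob 16 mm across on top, 39 mm high over all; origin at the centre of its underside, z up through the knob. May be absent
- big5: 200 g cast-iron knob weight, one of up to six alike: olive cylinder 36 mm across and 23 mm high with a knob 16 mm across on top, 39 mm high over all; origin at the centre of its underside, z up through the knob. May be absent
- big6: 200 g cast-iron knob weight, one of up to six alike: olive cylinder 36 mm across and 23 mm high with a knob 16 mm across on top, 39 mm high over all; origin at the centre of its underside, z up through the knob. May be absent
- small1: 100 g cast-iron knob weight, one of four alike, always there: olive cylinder 29 mm across and 17 mm high with a knob 14 mm across on top, 31 mm high over all; origin at the centre of its underside, z up through the knob
- small2: 100 g cast-iron knob weight, one of four alike, always there: olive cylinder 29 mm across and 17 mm high with a knob 14 mm across on top, 31 mm high over all; origin at the centre of its underside, z up through the knob
- small3: 100 g cast-iron knob weight, one of four alike, always there: olive cylinder 29 mm across and 17 mm high with a knob 14 mm across on top, 31 mm high over all; origin at the centre of its underside, z up through the knob
- small4: 100 g cast-iron knob weight, one of four alike, always there: olive cylinder 29 mm across and 17 mm high with a knob 14 mm across on top, 31 mm high over all; origin at the centre of its underside, z up through the knob
- slide_rule: bystander: circular aluminium slide rule 84 mm across, 7 mm high, lying on the turntable; origin at the centre of its underside
- compass: bystander: brass spring-bow compass about 125 mm long, 6 mm thick, lying on the turntable; origin near its middle, legs towards its x
- set_square: bystander: smoked acrylic set square 80 by 50 mm, 3 mm thick, lying on the turntable; origin within the triangle

How it is judged:
On the way:
1. with the collar at its free mark and the robot touching neither balance nor weights, every weight is on a tray and the beam stands level and still (value of joint collar above 1.2 rad and value of joint beam between -0.035 and 0.035 rad and velocity of joint beam between -0.03 and 0.03 rad/s and ((horizontal distance between big1 and left_tray below 0.075 m and z of big1 in the frame of left_tray between -0.012 and 0.05 m) or (horizontal distance between big1 and right_tray below 0.075 m and z of big1 in the frame of right_tray between -0.012 and 0.05 m)) and ((horizontal distance between big2 and left_tray below 0.075 m and z of big2 in the frame of left_tray between -0.012 and 0.05 m) or (horizontal distance between big2 and right_tray below 0.075 m and z of big2 in the frame of right_tray between -0.012 and 0.05 m)) and ((horizontal distance between big3 and left_tray below 0.075 m and z of big3 in the frame of left_tray between -0.012 and 0.05 m) or (horizontal distance between big3 and right_tray below 0.075 m and z of big3 in the frame of right_tray between -0.012 and 0.05 m)) and ((horizontal distance between big4 and left_tray below 0.075 m and z of big4 in the frame of left_tray between -0.012 and 0.05 m) or (horizontal distance between big4 and right_tray below 0.075 m and z of big4 in the frame of right_tray between -0.012 and 0.05 m)) and ((horizontal distance between big5 and left_tray below 0.075 m and z of big5 in the frame of left_tray between -0.012 and 0.05 m) or (horizontal distance between big5 and right_tray below 0.075 m and z of big5 in the frame of right_tray between -0.012 and 0.05 m)) and ((horizontal distance between big6 and left_tray below 0.075 m and z of big6 in the frame of left_tray between -0.012 and 0.05 m) or (horizontal distance between big6 and right_tray below 0.075 m and z of big6 in the frame of right_tray between -0.012 and 0.05 m)) and ((horizontal distance between small1 and left_tray below 0.075 m and z of small1 in the frame of left_tray between -0.012 and 0.05 m) or (horizontal distance between small1 and right_tray below 0.075 m and z of small1 in the frame of right_tray between -0.012 and 0.05 m)) and ((horizontal distance between small2 and left_tray below 0.075 m and z of small2 in the frame of left_tray between -0.012 and 0.05 m) or (horizontal distance between small2 and right_tray below 0.075 m and z of small2 in the frame of right_tray between -0.012 and 0.05 m)) and ((horizontal distance between small3 and left_tray below 0.075 m and z of small3 in the frame of left_tray between -0.012 and 0.05 m) or (horizontal distance between small3 and right_tray below 0.075 m and z of small3 in the frame of right_tray between -0.012 and 0.05 m)) and ((horizontal distance between small4 and left_tray below 0.075 m and z of small4 in the frame of left_tray between -0.012 and 0.05 m) or (horizontal distance between small4 and right_tray below 0.075 m and z of small4 in the frame of right_tray between -0.012 and 0.05 m)) and contact force between each of the fingers, the arm and balance below 0.3 N and contact force between the fingers and big1 below 0.3 N and contact force between the fingers and big2 below 0.3 N and contact force between the fingers and big3 below 0.3 N and contact force between the fingers and big4 below 0.3 N and contact force between the fingers and big5 below 0.3 N and contact force between the fingers and big6 below 0.3 N and contact force between the fingers and small1 below 0.3 N and contact force between the fingers and small2 below 0.3 N and contact force between the fingers and small3 below 0.3 N and contact force between the fingers and small4 below 0.3 N), for 0.8 s.
At the end, for the whole second after the job is handed in: the collar is at its locked mark (within 0.15 rad), the beam level (within 0.04 rad), every weight is at rest on one of the two trays (centre within 75 mm of the tray's middle), and the slide rule, compass and set square lie on the turntable (value of joint collar below 0.15 rad and value of joint beam between -0.04 and 0.04 rad and ((horizontal distance between big1 and left_tray below 0.075 m and z of big1 in the frame of left_tray between -0.012 and 0.05 m) or (horizontal distance between big1 and right_tray below 0.075 m and z of big1 in the frame of right_tray between -0.012 and 0.05 m)) and ((horizontal distance between big2 and left_tray below 0.075 m and z of big2 in the frame of left_tray between -0.012 and 0.05 m) or (horizontal distance between big2 and right_tray below 0.075 m and z of big2 in the frame of right_tray between -0.012 and 0.05 m)) and ((horizontal distance between big3 and left_tray below 0.075 m and z of big3 in the frame of left_tray between -0.012 and 0.05 m) or (horizontal distance between big3 and right_tray below 0.075 m and z of big3 in the frame of right_tray between -0.012 and 0.05 m)) and ((horizontal distance between big4 and left_tray below 0.075 m and z of big4 in the frame of left_tray between -0.012 and 0.05 m) or (horizontal distance between big4 and right_tray below 0.075 m and z of big4 in the frame of right_tray between -0.012 and 0.05 m)) and ((horizontal distance between big5 and left_tray below 0.075 m and z of big5 in the frame of left_tray between -0.012 and 0.05 m) or (horizontal distance between big5 and right_tray below 0.075 m and z of big5 in the frame of right_tray between -0.012 and 0.05 m)) and ((horizontal distance between big6 and left_tray below 0.075 m and z of big6 in the frame of left_tray between -0.012 and 0.05 m) or (horizontal distance between big6 and right_tray below 0.075 m and z of big6 in the frame of right_tray between -0.012 and 0.05 m)) and ((horizontal distance between small1 and left_tray below 0.075 m and z of small1 in the frame of left_tray between -0.012 and 0.05 m) or (horizontal distance between small1 and right_tray below 0.075 m and z of small1 in the frame of right_tray between -0.012 and 0.05 m)) and ((horizontal distance between small2 and left_tray below 0.075 m and z of small2 in the frame of left_tray between -0.012 and 0.05 m) or (horizontal distance between small2 and right_tray below 0.075 m and z of small2 in the frame of right_tray between -0.012 and 0.05 m)) and ((horizontal distance between small3 and left_tray below 0.075 m and z of small3 in the frame of left_tray between -0.012 and 0.05 m) or (horizontal distance between small3 and right_tray below 0.075 m and z of small3 in the frame of right_tray between -0.012 and 0.05 m)) and ((horizontal distance between small4 and left_tray below 0.075 m and z of small4 in the frame of left_tray between -0.012 and 0.05 m) or (horizontal distance between small4 and right_tray below 0.075 m and z of small4 in the frame of right_tray between -0.012 and 0.05 m)) and linear speed of each of big1, big2, big3, big4, big5, big6, small1, small2, small3, small4 below 0.03 m/s and horizontal distance between each of slide_rule, compass, set_square and turntable_top below 0.15 m); the robot touches nothing.
It fails at once if the slide rule falls off the turntable (height (world z) of slide_rule below 0.015 m or horizontal distance between slide_rule and turntable_top above 0.16 m).
It fails at once if the compass falls off the turntable (height (world z) of compass below 0.015 m or horizontal distance between compass and turntable_top above 0.16 m).
It fails at once if the set square falls off the turntable (height (world z) of set_square below 0.015 m or horizontal distance between set_square and turntable_top above 0.16 m).
Of big1, big2, big3, big4, big5, big6 only 4 to 6 are there at a start; the rules pass over those that are not, and their reading is None.
At some moment in a run one of big1, big2, big3, big4, big5, big6, small1, small2, small3, small4 may be knocked a few centimetres aside while the robot is not near it.
Once in a run the grip may slacken for a moment while it holds something.
It also fails if it takes over 210 s, if anything falls off the work surface, if the arm or the gripper's body presses on something with over 40 N, if the wrist force passes 120 N, or if a joint passes its speed limit or range.

### The arm

A 6-joint arm with a two-finger parallel gripper is mounted at the origin on the work surface. World frame = base frame: x ahead of the robot, y to its left, z up, the work surface at z = 0. Lengths are in m, angles in rad, forces in N, time in s.
With the tool pointing down it reaches from about 0.35 to 0.975 m from the base axis. Payload 4.9 kg.
Tool frame: the origin (TCP) lies at the very end of the fingers, on their centre line; the grasp point (between the pads) lies manip.grip_point_offset behind it (manip.grip_point_offset is the distance from the TCP to the grasp point, in m); z points along the fingers, y is the line along which they close (so a half turn about z gives the same grasp; the last joint's range is limited). The gripper opens to 85 mm and grips with 20 to 120 N. Pads are 22 mm wide; open, the fingers measure 114 mm over their backs; the gripper's body (76 mm by 85 mm) begins 54 mm behind the grasp point. The pads swing forward as they close: fully open they stand 13 mm farther back than shut.
Start: joints at [1.054, 0.053, 1.613, -0, 1.476, -0.119], TCP at [0.242, 0.576, 0.231] pointing down, gripper open.
Joint ranges: [-3.01, 3.01], [-1.01, 2.22], [0.06, 2.58], [-1.02, 4.17], [0.09, 2.62], [-3.14, 3.14]. Speed limits (rad/s): [2.57, 2.57, 3.14, 3.14, 3.14, 3.14].

### API

Orientations are given as a unit quaternion [w, x, y, z].
In Python, from plant import manip gives the robot as it stands.
- The arm moves only by the shell command python3 -m crank 'ROWS' [OPENING]. ROWS is JSON, a list of rows, each an object of numbers: "x", "y", "z": the shift along the tool's x, y, z in cm; "turn": the turn about the tool's z in rad. In form: [{"x": .., "y": .., "z": .., "turn": ..}, ...]. A call has 1 to 5 rows; each row shifts and turns the commanded pose from where the row before left it, along the tool's axes as they then stand; what a row does not reach is not made up. A row lasts 1/10 s, in which the tool goes at most 50 mm and 8.59 degrees, less where a joint would pass 70% of its speed; a pose out of reach is approached as far as the arm can. A call with a gripper value outside its range is refused whole. OPENING is the opening in per cent of the stroke, from 0 (shut) to 100 (fully open), set as the call begins (- or left out, the last holds). The fingers move at their own pace and stop on an object; the grip force is fixed at half the most. Time passes only in rows, so rows that do not move let the fingers close. It gives the time, the measured TCP pose, the force, the opening and the grip force at its end, in the units of the state.
- manip.state(): the state, without advancing time (a new reading comes with each control period).
- manip.grab_frame(name): name is "scene" or "top" or "wrist"; returns (picture, depth): 480x640x3 uint8, red, green, blue; 480x640 float32, m along the optical axis (not along the pixel's ray), 0 where there is no reading.
- manip.camera_model(name): a dict with "mtx" (3x3 intrinsics, pixels), "world_to_cam" (4x4, takes a point from world to camera coordinates). Camera axes: x right, y down, z forward; pixel columns grow to the right and rows downward; lengths in m; the calibration is good to about 2 mm. A picture is of the moment at which its call begins: read the wrist's pose just before it. camera_model takes no time and is no camera call; for the wrist camera it gives the pose at the moment of the call.
- manip.job_done(): hands the job in; it is judged then, once.
The state is a dict: "time": time; "joint_pos": joint angles; "joint_vel": joint speeds; "joint_efforts": joint torques, N m; "tool_pos": TCP position; "tool_rot": TCP orientation; "contact_force": force on the tool from outside, world axes, zero at the start; "ft_torque": the same for the moment, N m; "gripper_width": opening from 0.0 (shut) to 1.0 (fully open); "grasp_force": force on a finger pad.
Only numpy, scipy, OpenCV 4.12 (cv2) and the standard library are available. Lean on these libraries where they do the work, as an engineer would, in place of code of your own. Each camera call takes 0.05 s, during which the arm holds its last target. There are 200 camera calls.

## Working session

There is one attempt and no reset: what is moved stays moved. The work goes in short steps, Python scripts to look and compute and a shell command to move; the robot and the scene stay as the last step left them, time stands still between calls to the robot, and variables do not carry over. Pictures are saved under pics/ and viewed, at most 14 in all, crops included, and the job is handed in when it is done.

```bash
ls; mkdir -p pics; cat > h.py <<'E'
from plant import manip
import numpy as np, cv2
def grab(n):
    M=manip.camera_model(n); p,d=manip.grab_frame(n); return p,d,M
def cloud(d,M):
    K=np.array(M["mtx"]);T=np.linalg.inv(np.array(M["world_to_cam"]))
    v,u=np.mgrid[:480,:640]
    P=np.stack([(u-K[0,2])/K[0,0]*d,(v-K[1,2])/K[1,1]*d,d,np.ones_like(d)],-1)
    W=(P@T.T)[...,:3]; W[d<=0]=np.nan; return W
def save(n,p): cv2.imwrite("pics/"+n+".png",p[...,::-1])
E
python3 - <<'E'
from h import *
s=manip.state();print(s["time"],s["tool_pos"],s["tool_rot"],manip.grip_point_offset)
for n in("top","scene"):
    p,d,M=grab(n);save(n+"0",p);np.savez("/tmp/"+n+"0.npz",p=p,W=cloud(d,M))
E
```

```text
pics
0.0 [0.24180275 0.5756609  0.23005166] [-3.12817777e-04  1.97584141e-01  9.80285392e-01 -9.79356663e-04] 0.0187
```

View pics/top0.png

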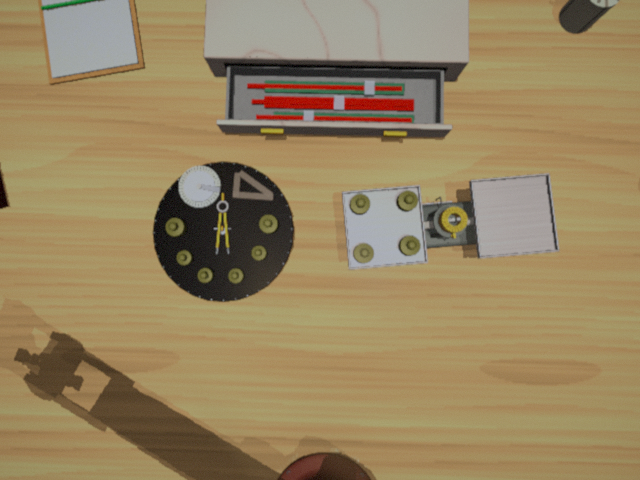

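View pics/scene0.png

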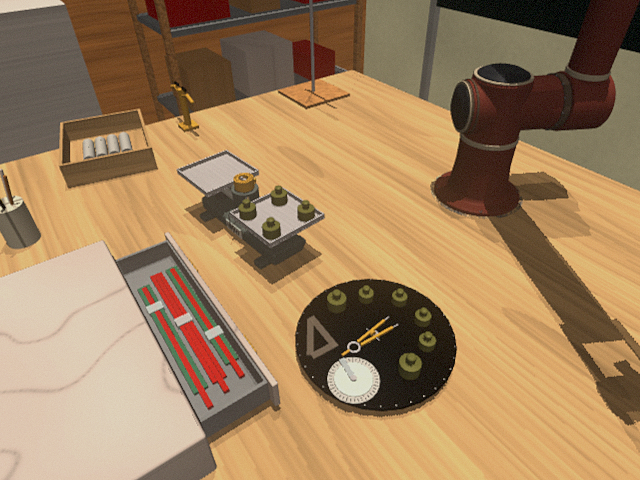

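```bash
cat >> h.py <<'E'
def blobs(p,W,zmin=0.03,zmax=0.17,amin=40):
    hsv=cv2.cvtColor(p,cv2.COLOR_RGB2HSV)
    m=cv2.inRange(hsv,(22,70,40),(38,255,190))&((W[...,2]>zmin)&(W[...,2]<zmax)).astype(np.uint8)*255
    n,l,st,c=cv2.connectedComponentsWithStats(m)
    out=[]
    for i in range(1,n):
        if st[i,4]<amin: continue
        w=W[l==i]; z=np.nanmax(w[:,2]); zt=np.nanpercentile(w[:,2],97)
        k=w[w[:,2]>zt-0.006]
        ext=np.nanpercentile(w,98,0)-np.nanpercentile(w,2,0)
        out.append((c[i].round(),st[i,4],np.nanmedian(k,0).round(4),np.nanmedian(w,0).round(4),ext.round(3)))
    return out
E
python3 - <<'E'
from h import *
np.set_printoptions(suppress=True)
for n in("top","scene"):
    D=np.load("/tmp/%s0.npz"%n)
    print(n)
    for b in blobs(D["p"],D["W"]):print(*b)
D=np.load("/tmp/top0.npz");W=D["W"]
for u,v in((386,190),(386,228),(386,266),(345,228),(424,228),(512,180),(512,215),(512,253),(474,215),(552,215),(470,215),(455,219),(455,236),(454,222),(440,215),(455,205),(223,299),(223,164),(155,230),(293,230),(330,128)):print(u,v,W[v,u].round(4))
s=cv2.resize(D["p"][160:280,340:565],None,fx=3.5,fy=3.5,interpolation=cv2.INTER_CUBIC);save("bal0",s)
E
```

```text
top
[272. 130.] 119 [0.7308 0.1213 0.0508] [0.7305 0.12   0.0507] [0.009 0.043 0.009]
[395. 133.] 117 [ 0.7304 -0.1179  0.0505] [ 0.73   -0.1181  0.0503] [0.009 0.042 0.008]
[407. 200.] 305 [ 0.5875 -0.131   0.1413] [ 0.5861 -0.1291  0.1268] [0.03  0.032 0.024]
[359. 204.] 292 [ 0.5801 -0.047   0.1415] [ 0.5782 -0.0465  0.1272] [0.03 0.03 0.02]
[454. 220.] 494 [ 0.554  -0.2068  0.1458] [ 0.553  -0.209   0.1454] [0.051 0.07  0.105]
[218. 231.] 64 [0.5298 0.2206 0.0313] [0.5298 0.2206 0.0313] [0.064 0.007 0.004]
[268. 224.] 283 [0.5481 0.1218 0.0622] [0.5467 0.1206 0.0483] [0.033 0.032 0.029]
[175. 227.] 285 [0.5368 0.3019 0.0634] [0.5365 0.2995 0.0485] [0.033 0.032 0.026]
[409. 245.] 304 [ 0.5097 -0.1355  0.1417] [ 0.5082 -0.1334  0.1269] [0.03  0.031 0.022]
[259. 252.] 177 [0.4919 0.139  0.0549] [0.4918 0.1377 0.0424] [0.025 0.026 0.023]
[363. 253.] 279 [ 0.494  -0.0552  0.142 ] [ 0.4927 -0.0547  0.1272] [0.029 0.031 0.02 ]
[184. 257.] 184 [0.4787 0.2826 0.0544] [0.4787 0.2809 0.0426] [0.027 0.026 0.02 ]
[205. 275.] 182 [0.4458 0.2408 0.0549] [0.4457 0.2386 0.0425] [0.025 0.026 0.024
[... 932 characters left out ...]
]
386 190 [ 0.6089 -0.0967  0.1021]
386 228 [ 0.5397 -0.0976  0.1031]
386 266 [ 0.4723 -0.1135 -0.002 ]
345 228 [ 0.5367 -0.0232  0.116 ]
424 228 [ 0.5405 -0.1636  0.1126]
512 180 [ 0.6321 -0.3226  0.1056]
512 215 [ 0.5684 -0.3216  0.1072]
512 253 [ 0.5003 -0.32    0.1101]
474 215 [ 0.5658 -0.2515  0.1146]
552 215 [ 0.5692 -0.3888  0.1151]
470 215 [ 0.5745 -0.2679  0.0413]
455 219 [ 0.555  -0.2108  0.1391]
455 236 [ 0.5263 -0.2132  0.1313]
454 222 [ 0.5519 -0.2147  0.1195]
440 215 [ 0.5624 -0.1874  0.1299]
455 205 [ 0.5821 -0.2163  0.1197]
223 299 [0.3992 0.2076 0.0228]
223 164 [0.6672 0.2187 0.0226]
155 230 [0.5313 0.3487 0.022 ]
293 230 [0.5383 0.0746 0.0221]
330 128 [0.7341 0.0069 0.06  ]
```

View pics/bal0.png

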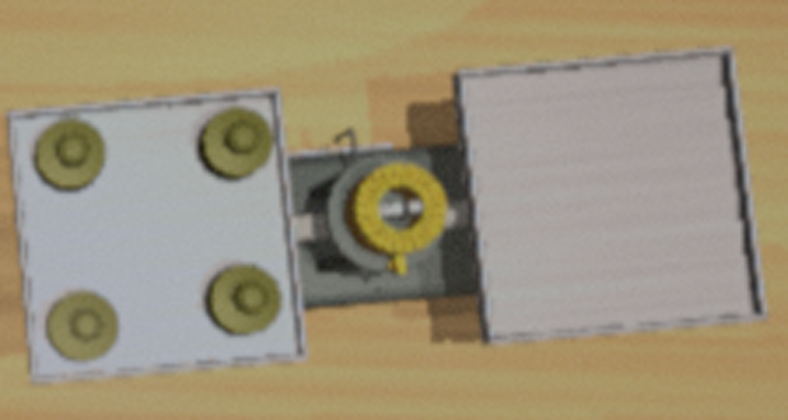

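```bash
python3 -m crank '[{"turn":-0.133},{"turn":-0.133},{"turn":-0.132},{"x":-3,"y":-2.5},{"x":-3,"y":-2.5}]' 45
python3 -m crank '[{"x":-3,"y":-3},{"x":-3,"y":-3},{"x":-3,"y":-3},{"x":-3,"y":-3},{"x":-3,"y":-3}]'
python3 -c "
from h import *
s=manip.state();print(s['tool_pos'],s['tool_rot'],s['joint_pos'])"
```

```text
[0.24183931 0.57569397 0.23016927] [-2.91967674e-04  1.97593514e-01  9.80283583e-01 -9.02668837e-04] [ 1.05399177e+00  5.33080589e-02  1.61416678e+00 -9.66950631e-06
  1.47601522e+00 -1.18998605e-01]schema error: expected keys x, y, z, turn
schema error: expected keys x, y, z, turn
```

```bash
python3 -m crank '[{"x":0,"y":0,"z":0,"turn":-0.133},{"x":0,"y":0,"z":0,"turn":-0.133},{"x":0,"y":0,"z":0,"turn":-0.132},{"x":-3,"y":-2.5,"z":0,"turn":0},{"x":-3,"y":-2.5,"z":0,"turn":0}]' 45
python3 -m crank '[{"x":-3,"y":-3,"z":0,"turn":0},{"x":-3,"y":-3,"z":0,"turn":0},{"x":-3,"y":-3,"z":0,"turn":0},{"x":-3,"y":-3,"z":0,"turn":0},{"x":-3,"y":-3,"z":0,"turn":0}]'
python3 -c "
from h import *
s=manip.state();print(s['tool_pos'],s['tool_rot'],s['joint_pos'])"
```

```text
time: 0.6
tool_pos: [0.3019, 0.5257, 0.2306]
tool_rot: [-0.0, -0.001, 1.0, -0.0]
contact_force: [-0.1, -0.4, 0.3]
gripper_width: 0.45
grasp_force: 0.0
time: 1.1
tool_pos: [0.4529, 0.3747, 0.2308]
tool_rot: [-0.0, -0.0, 1.0, -0.0]
contact_force: [1.2, 0.9, 0.1]
gripper_width: 0.452
grasp_force: 0.0
[0.45285252 0.37472173 0.23078141] [-3.38781888e-04 -1.50727492e-04  9.99999915e-01 -1.77564742e-04] [ 5.64663583e-01 -3.42141514e-02  1.70126012e+00  6.27545094e-05
  1.47530912e+00 -1.00644021e+00]
```

```bash
python3 -m crank '[{"x":-3,"y":-2.4,"z":2,"turn":0},{"x":-3,"y":-2.4,"z":3,"turn":0},{"x":-2.55,"y":-2.4,"z":3,"turn":0},{"x":0,"y":0,"z":4,"turn":0},{"x":0,"y":0,"z":3,"turn":0}]'
python3 -m crank '[{"x":0,"y":0,"z":2,"turn":0},{"x":0,"y":0,"z":0.9,"turn":0}]'
python3 -c "
from h import *
p,d,M=grab('wrist');save('w1',p)"
python3 -m crank '[{"x":0,"y":0,"z":0,"turn":0},{"x":0,"y":0,"z":0,"turn":0},{"x":0,"y":0,"z":0,"turn":0},{"x":0,"y":0,"z":0,"turn":0}]' 0
python3 -m crank '[{"x":0,"y":0,"z":-2,"turn":0},{"x":0,"y":0,"z":-3,"turn":0},{"x":0,"y":0,"z":0,"turn":0}]'
```

```text
time: 1.6
tool_pos: [0.5373, 0.3026, 0.0783]
tool_rot: [-0.001, 0.001, 1.0, -0.001]
contact_force: [0.1, 0.0, 0.3]
gripper_width: 0.447
grasp_force: 0.0
time: 1.8
tool_pos: [0.5356, 0.3032, 0.0487]
tool_rot: [-0.003, 0.0, 1.0, -0.001]
contact_force: [0.5, -0.2, 0.4]
gripper_width: 0.447
grasp_force: 0.0
time: 2.25
tool_pos: [0.5384, 0.3047, 0.0536]
tool_rot: [0.001, -0.0, 1.0, 0.001]
contact_force: [-0.7, 0.5, 0.5]
gripper_width: 0.148
grasp_force: 58.5
time: 2.55
tool_pos: [0.5408, 0.3057, 0.1076]
tool_rot: [0.004, -0.0, 1.0, 0.002]
contact_force: [0.9, 0.2, -0.5]
gripper_width: 0.149
grasp_force: 58.6
```

View pics/w1.png

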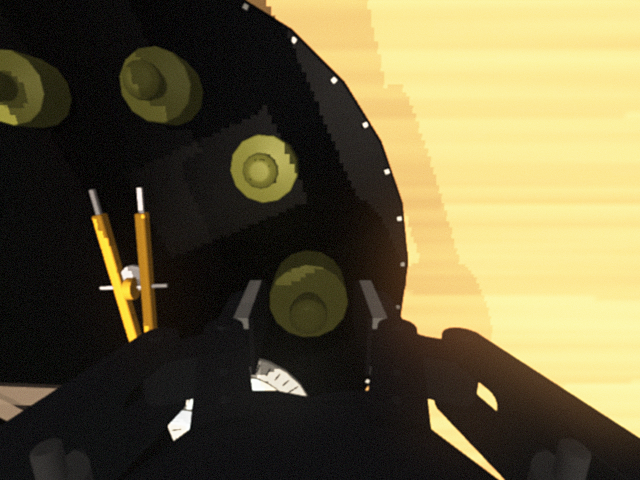

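```bash
python3 -m crank '[{"x":0,"y":-3,"z":-2,"turn":0},{"x":0,"y":-4,"z":-2,"turn":0},{"x":0,"y":-4,"z":-2,"turn":0},{"x":0,"y":-4.5,"z":-2,"turn":0},{"x":0,"y":-4.5,"z":-2,"turn":0}]'
python3 -m crank '[{"x":-0.8,"y":-4.8,"z":0,"turn":0},{"x":-0.8,"y":-4.8,"z":0,"turn":0},{"x":-0.8,"y":-4.8,"z":0,"turn":0},{"x":-0.8,"y":-4.8,"z":0,"turn":0},{"x":-0.8,"y":-4.8,"z":0,"turn":0}]'
python3 -m crank '[{"x":-0.8,"y":-4.8,"z":0,"turn":0},{"x":-0.8,"y":-4.8,"z":0,"turn":0},{"x":-0.8,"y":-4.5,"z":0,"turn":0},{"x":-0.8,"y":-4,"z":0,"turn":0},{"x":-0.4,"y":-3.9,"z":0,"turn":0}]'
python3 -m crank '[{"x":0,"y":0,"z":2,"turn":0},{"x":0,"y":0,"z":2,"turn":0},{"x":0,"y":0,"z":0,"turn":0},{"x":0,"y":0,"z":0,"turn":0}]'
```

```text
time: 3.05
tool_pos: [0.537, 0.1028, 0.2019]
tool_rot: [-0.0, -0.0, 1.0, -0.0]
contact_force: [1.3, 0.1, -1.7]
gripper_width: 0.155
grasp_force: 58.7
time: 3.55
tool_pos: [0.5774, -0.1376, 0.2012]
tool_rot: [-0.0, -0.0, 1.0, 0.0]
contact_force: [0.2, -1.0, -2.5]
gripper_width: 0.155
grasp_force: 58.8
time: 4.05
tool_pos: [0.6137, -0.3575, 0.2006]
tool_rot: [-0.0, 0.0, 1.0, 0.0]
contact_force: [1.1, 1.2, -1.9]
gripper_width: 0.152
grasp_force: 58.8
time: 4.45
tool_pos: [0.6133, -0.3552, 0.1608]
tool_rot: [-0.001, -0.0, 1.0, 0.001]
contact_force: [0.1, 0.9, -0.9]
gripper_width: 0.153
grasp_force: 58.9
```

```bash
python3 -m crank '[{"x":0,"y":0,"z":1.2,"turn":0},{"x":0,"y":0,"z":0.9,"turn":0},{"x":0,"y":0,"z":0,"turn":0},{"x":0,"y":0,"z":0,"turn":0}]' | sed -n '2p;4p'
for i in 1; do python3 -m crank '[{"x":0,"y":0,"z":0.2,"turn":0},{"x":0,"y":0,"z":0,"turn":0}]'| sed -n '2p;4p'; python3 -m crank '[{"x":0,"y":0,"z":0.2,"turn":0},{"x":0,"y":0,"z":0,"turn":0}]'| sed -n '2p;4p';  done
```

```text
tool_pos: [0.6137, -0.3554, 0.1409]
contact_force: [-0.0, 0.6, -1.5]
tool_pos: [0.6139, -0.3558, 0.1396]
contact_force: [-0.3, -0.8, -2.5]
tool_pos: [0.6137, -0.3557, 0.1372]
contact_force: [0.6, -1.1, -2.7]
```

```bash
python3 -m crank '[{"x":0,"y":0,"z":0.15,"turn":0},{"x":0,"y":0,"z":0,"turn":0}]'| sed -n '2p;4p'; python3 -m crank '[{"x":0,"y":0,"z":0.15,"turn":0},{"x":0,"y":0,"z":0,"turn":0}]'| sed -n '2p;4p';  python3 -m crank '[{"x":0,"y":0,"z":0,"turn":0},{"x":0,"y":0,"z":0,"turn":0},{"x":0,"y":0,"z":0,"turn":0}]' 42
python3 -m crank '[{"x":0,"y":0,"z":-2,"turn":0},{"x":0,"y":0,"z":-3,"turn":0},{"x":0,"y":0,"z":-1.5,"turn":0}]'
python3 -c "
from h import *
p,d,M=grab('top')
for b in blobs(p,cloud(d,M)):print(*b)"
```

```text
tool_pos: [0.614, -0.3559, 0.1367]
contact_force: [-0.5, 0.8, 1.7]
tool_pos: [0.6141, -0.356, 0.1357]
contact_force: [-3.3, 2.0, 5.6]
time: 5.95
tool_pos: [0.6137, -0.3557, 0.1338]
tool_rot: [-0.0, -0.0, 1.0, 0.0]
contact_force: [0.0, 0.1, -0.2]
gripper_width: 0.417
grasp_force: 0.0
time: 6.25
tool_pos: [0.6146, -0.3563, 0.2019]
tool_rot: [0.001, -0.0, 1.0, -0.001]
contact_force: [0.2, -0.4, 0.3]
gripper_width: 0.418
grasp_force: 0.0
[272. 130.] 121 [0.7305 0.1197 0.0503] [0.7305 0.1196 0.0502] [0.008 0.043 0.01 ]
[395. 133.] 117 [ 0.7302 -0.12    0.0504] [ 0.73   -0.1196  0.0502] [0.009 0.042 0.009]
[537. 189.] 284 [ 0.6127 -0.3545  0.1463] [ 0.6105 -0.3525  0.1315] [0.031 0.032 0.02 ]
[407. 200.] 311 [ 0.5877 -0.1309  0.1414] [ 0.5861 -0.129   0.1272] [0.031 0.031 0.025]
[359. 204.] 289 [ 0.58   -0.0469  0.1416] [ 0.5783 -0.0465  0.1273] [0.03 0.03 0.02]
[268. 224.] 280 [0.5481 0.1216 0.0628] [0.5468 0.1203 0.0483] [0.033 0.032 0.03 ]
[409. 245.] 311 [ 0.5096 -0.1359  0.142 ] [ 0.5081 -0.1337  0.1273] [0.03  0.031 0.021]
[259. 252.] 176 [0.492  0.1382 0.0548] [0.4919 0.1376 0.0428] [0.025 0.026 0.021]
[363. 253.] 278 [ 0.494  -0.0552  0.1418] [ 0.4926 -0.0547  0.1274] [0.029 0.031 0.02 ]
[184. 257.] 189 [0.4787 0.2824 0.0543] [0.4787 0.2809 0.0423] [0.027 0.026 0.025]
[205. 275.] 184 [0.4457 0.2408 0.0548] [0.4457 0.2388 0.0423] [0.025 0.026 0.023]
[236. 275.] 187 [0.4472 0.1818 0.0547] [0.4472 0.18   0.0423] [0.027 0.026 0.024]
```

```bash
python3 -m crank '[{"x":0.6,"y":4.6,"z":0,"turn":0},{"x":0.7,"y":4.9,"z":0,"turn":0},{"x":0.7,"y":4.9,"z":0,"turn":0},{"x":0.7,"y":4.9,"z":0,"turn":0},{"x":0.7,"y":4.9,"z":0,"turn":0}]' | sed -n '2p;4p'
python3 -m crank '[{"x":0.7,"y":4.9,"z":0,"turn":0},{"x":0.7,"y":4.9,"z":0,"turn":0},{"x":0.7,"y":4.9,"z":0,"turn":0},{"x":0.7,"y":4.7,"z":1,"turn":0},{"x":0.35,"y":4.3,"z":2,"turn":0}]'| sed -n '2p;4p'
python3 -m crank '[{"x":0,"y":0,"z":4,"turn":0},{"x":0,"y":0,"z":4,"turn":0},{"x":0,"y":0,"z":2,"turn":0},{"x":0,"y":0,"z":1,"turn":0},{"x":0,"y":0,"z":1,"turn":0}]'| sed -n '2p;4p'
python3 -m crank '[{"x":0,"y":0,"z":0,"turn":0},{"x":0,"y":0,"z":0,"turn":0},{"x":0,"y":0,"z":0,"turn":0},{"x":0,"y":0,"z":0,"turn":0},{"x":0,"y":0,"z":0,"turn":0}]' 0
python3 -m crank '[{"x":0,"y":0,"z":-3,"turn":0},{"x":0,"y":0,"z":-4,"turn":0},{"x":0,"y":0,"z":-4,"turn":0},{"x":0,"y":0,"z":-4,"turn":0},{"x":0,"y":0,"z":0,"turn":0}]'
```

```text
tool_pos: [0.5789, -0.1119, 0.1982]
contact_force: [0.9, 0.5, 0.3]
tool_pos: [0.5485, 0.1255, 0.1703]
contact_force: [1.1, 0.1, -0.6]
tool_pos: [0.5482, 0.1232, 0.0485]
contact_force: [-0.6, -0.5, 0.6]
time: 8.3
tool_pos: [0.5491, 0.1231, 0.0504]
tool_rot: [0.001, -0.0, 1.0, -0.0]
contact_force: [1.4, -2.1, 2.1]
gripper_width: 0.157
grasp_force: 58.6
time: 8.8
tool_pos: [0.5516, 0.1238, 0.2067]
tool_rot: [0.006, -0.0, 1.0, 0.001]
contact_force: [1.5, 0.8, -1.5]
gripper_width: 0.154
grasp_force: 58.8
```

```bash
python3 -m crank '[{"x":-0.5,"y":-4,"z":0,"turn":0},{"x":-0.6,"y":-4.5,"z":0,"turn":0},{"x":-0.6,"y":-4.5,"z":0,"turn":0},{"x":-0.6,"y":-4.5,"z":0,"turn":0},{"x":-0.7,"y":-4.5,"z":0,"turn":0}]' | sed -n '2p;4,6p'
python3 -m crank '[{"x":-0.7,"y":-4.5,"z":0,"turn":0},{"x":-0.7,"y":-4.5,"z":0,"turn":0},{"x":-0.7,"y":-4.5,"z":0,"turn":0},{"x":-0.6,"y":-4.5,"z":0,"turn":0},{"x":0,"y":0,"z":2,"turn":0}]'| sed -n '2p;4,6p'
python3 -m crank '[{"x":0,"y":0,"z":2.5,"turn":0},{"x":0,"y":0,"z":1.5,"turn":0},{"x":0,"y":0,"z":0.4,"turn":0},{"x":0,"y":0,"z":0,"turn":0},{"x":0,"y":0,"z":0,"turn":0}]'| sed -n '2p;4,6p'
python3 -m crank '[{"x":0,"y":0,"z":0.2,"turn":0},{"x":0,"y":0,"z":0,"turn":0},{"x":0,"y":0,"z":0,"turn":0}]'| sed -n '2p;4,6p'
python3 -m crank '[{"x":0,"y":0,"z":0.15,"turn":0},{"x":0,"y":0,"z":0,"turn":0},{"x":0,"y":0,"z":0,"turn":0}]'| sed -n '2p;4,6p'
```

```text
tool_pos: [0.5772, -0.098, 0.1975]
contact_force: [1.6, 0.6, -1.7]
gripper_width: 0.152
grasp_force: 58.9
tool_pos: [0.6062, -0.2827, 0.1809]
contact_force: [1.0, 0.0, -2.2]
gripper_width: 0.159
grasp_force: 59.1
tool_pos: [0.606, -0.2766, 0.1363]
contact_force: [-0.4, 0.6, -1.5]
gripper_width: 0.152
grasp_force: 59.2
tool_pos: [0.6055, -0.2767, 0.1337]
contact_force: [-0.6, -0.7, -1.8]
gripper_width: 0.154
grasp_force: 59.2
tool_pos: [0.6056, -0.2768, 0.1328]
contact_force: [-2.1, 0.6, 3.4]
gripper_width: 0.153
grasp_force: 59.6
```

```bash
python3 -m crank '[{"x":0,"y":0,"z":0,"turn":0},{"x":0,"y":0,"z":0,"turn":0},{"x":0,"y":0,"z":-2,"turn":0},{"x":0,"y":0,"z":-2.5,"turn":0},{"x":0,"y":0,"z":-2.2,"turn":0}]' 42 | sed -n '2p;4,6p'
python3 -m crank '[{"x":1.2,"y":4.2,"z":0,"turn":0},{"x":1.3,"y":4.7,"z":0,"turn":0},{"x":1.3,"y":4.7,"z":0,"turn":0},{"x":1.3,"y":4.7,"z":0,"turn":0},{"x":1.3,"y":4.7,"z":0,"turn":0}]'| sed -n '2p;4,6p'
python3 -m crank '[{"x":1.3,"y":4.7,"z":0,"turn":0},{"x":1.3,"y":4.7,"z":0,"turn":0},{"x":1.2,"y":4.7,"z":0,"turn":0},{"x":1.1,"y":4.6,"z":0,"turn":0},{"x":0,"y":0,"z":3,"turn":0}]'| sed -n '2p;4,6p'
python3 -m crank '[{"x":0,"y":0,"z":4,"turn":0},{"x":0,"y":0,"z":4,"turn":0},{"x":0,"y":0,"z":1.5,"turn":0},{"x":0,"y":0,"z":0,"turn":0}]'| sed -n '2p;4,6p'
python3 -c "
from h import *
for n in('top','scene'):
  p,d,M=grab(n)
  for b in blobs(p,cloud(d,M)):print(b[0],b[2])"
```

```text
tool_pos: [0.6053, -0.2768, 0.1993]
contact_force: [-0.5, -0.3, 0.3]
gripper_width: 0.423
grasp_force: 0.0
tool_pos: [0.5405, -0.0452, 0.1986]
contact_force: [1.3, -0.0, 0.6]
gripper_width: 0.422
grasp_force: 0.0
tool_pos: [0.4939, 0.1452, 0.1733]
contact_force: [0.5, -0.3, 0.1]
gripper_width: 0.418
grasp_force: 0.0
tool_pos: [0.4901, 0.1398, 0.0711]
contact_force: [0.2, 0.4, 0.4]
gripper_width: 0.417
grasp_force: 0.0
[272. 130.] [0.7304 0.1198 0.0506]
[395. 133.] [ 0.7302 -0.1193  0.0501]
[537. 189.] [ 0.6128 -0.3548  0.1454]
[490. 193.] [ 0.6043 -0.2758  0.1457]
[407. 200.] [ 0.5883 -0.131   0.1418]
[359. 204.] [ 0.5803 -0.0481  0.1419]
[454. 220.] [ 0.554  -0.2069  0.1458]
[409. 245.] [ 0.5096 -0.1358  0.1418]
[363. 253.] [ 0.494  -0.0552  0.1413]
[236. 278.] [0.4452 0.1816 0.0552]
[206. 279.] [0.44   0.2407 0.0544]
[192. 166.] [ 0.6148 -0.3545  0.1469]
[209. 178.] [ 0.6065 -0.2732  0.1468]
[278. 193.] [ 0.5122 -0.1325  0.1421]
[246. 208.] [ 0.5903 -0.1293  0.1427]
[305. 209.] [ 0.4957 -0.0534  0.1432]
[271. 227.] [ 0.5828 -0.0448  0.1428]
[366. 295.] [0.4945 0.1413 0.0553]
[399. 297.] [0.4498 0.1845 0.0555]
[423. 317.] [0.4484 0.2435 0.0562]
[427. 341.] [0.4814 0.2856 0.0559]
```

```bash
python3 -m crank '[{"x":0,"y":0,"z":2,"turn":0},{"x":0,"y":0,"z":0.8,"turn":0},{"x":0,"y":0,"z":0,"turn":0},{"x":0,"y":0,"z":0,"turn":0}]'| sed -n '2p;4,6p'
python3 -m crank '[{"x":0,"y":0,"z":0,"turn":0},{"x":0,"y":0,"z":0,"turn":0},{"x":0,"y":0,"z":0,"turn":0},{"x":0,"y":0,"z":0,"turn":0},{"x":0,"y":0,"z":0,"turn":0}]' 0| sed -n '2p;4,6p'
python3 -m crank '[{"x":0,"y":0,"z":-3,"turn":0},{"x":0,"y":0,"z":-4,"turn":0},{"x":0,"y":0,"z":-4,"turn":0},{"x":0,"y":0,"z":-4.5,"turn":0},{"x":-0.6,"y":-4,"z":0,"turn":0}]'| sed -n '2p;4,6p'
python3 -m crank '[{"x":-0.8,"y":-4.8,"z":0,"turn":0},{"x":-0.8,"y":-4.8,"z":0,"turn":0},{"x":-0.8,"y":-4.8,"z":0,"turn":0},{"x":-0.8,"y":-4.8,"z":0,"turn":0},{"x":-0.8,"y":-4.8,"z":0,"turn":0}]'| sed -n '2p;4,6p'
python3 -m crank '[{"x":-0.8,"y":-4.8,"z":0,"turn":0},{"x":-0.8,"y":-4.8,"z":0,"turn":0},{"x":-0.8,"y":-4.6,"z":0,"turn":0},{"x":0,"y":0,"z":2,"turn":0},{"x":0,"y":0,"z":0,"turn":0}]'| sed -n '2p;4,6p'
```

```text
tool_pos: [0.4931, 0.1403, 0.0471]
contact_force: [0.0, -0.1, 1.2]
gripper_width: 0.419
grasp_force: 0.0
tool_pos: [0.4931, 0.1402, 0.047]
contact_force: [-0.6, -0.5, 5.1]
gripper_width: 0.125
grasp_force: 58.7
tool_pos: [0.5016, 0.103, 0.2085]
contact_force: [1.7, -0.6, -0.4]
gripper_width: 0.123
grasp_force: 58.8
tool_pos: [0.5378, -0.1414, 0.2]
contact_force: [1.0, 0.3, -0.3]
gripper_width: 0.123
grasp_force: 58.8
tool_pos: [0.5603, -0.2818, 0.1765]
contact_force: [-0.4, 1.3, -1.9]
gripper_width: 0.125
grasp_force: 58.9
```

```bash
python3 -m crank '[{"x":0,"y":0,"z":2.5,"turn":0},{"x":0,"y":0,"z":1.5,"turn":0},{"x":0,"y":0,"z":0.7,"turn":0},{"x":0,"y":0,"z":0,"turn":0},{"x":0,"y":0,"z":0,"turn":0}]'| sed -n '2p;4,6p'
python3 -m crank '[{"x":0,"y":0,"z":0.2,"turn":0},{"x":0,"y":0,"z":0,"turn":0},{"x":0,"y":0,"z":0,"turn":0}]'| sed -n '2p;4,6p'
python3 -m crank '[{"x":0,"y":0,"z":0.2,"turn":0},{"x":0,"y":0,"z":0,"turn":0},{"x":0,"y":0,"z":0,"turn":0}]'| sed -n '2p;4,6p'
```

```text
tool_pos: [0.5626, -0.2815, 0.1345]
contact_force: [-0.7, -0.2, -0.6]
gripper_width: 0.123
grasp_force: 58.9
tool_pos: [0.5625, -0.2819, 0.1325]
contact_force: [0.2, -0.3, -0.2]
gripper_width: 0.122
grasp_force: 58.9
tool_pos: [0.5624, -0.2819, 0.13]
contact_force: [1.3, -0.6, -1.0]
gripper_width: 0.123
grasp_force: 59.0
```

```bash
python3 -m crank '[{"x":0,"y":0,"z":0.15,"turn":0},{"x":0,"y":0,"z":0,"turn":0},{"x":0,"y":0,"z":0,"turn":0}]'| sed -n '2p;4,6p'
python3 -m crank '[{"x":0,"y":0,"z":0,"turn":0},{"x":0,"y":0,"z":0,"turn":0},{"x":0,"y":0,"z":-2,"turn":0},{"x":0,"y":0,"z":-2.5,"turn":0},{"x":0,"y":0,"z":-2.6,"turn":0}]' 42 | sed -n '2p;4,6p'
python3 -m crank '[{"x":1,"y":4.4,"z":0,"turn":0},{"x":1.2,"y":4.7,"z":0,"turn":0},{"x":1.2,"y":4.7,"z":0,"turn":0},{"x":1.2,"y":4.7,"z":0,"turn":0},{"x":1.2,"y":4.7,"z":0,"turn":0}]'| sed -n '2p;4,6p'
python3 -m crank '[{"x":1.2,"y":4.7,"z":0,"turn":0},{"x":1.2,"y":4.7,"z":0,"turn":0},{"x":1.2,"y":4.7,"z":0,"turn":0},{"x":1.1,"y":4.7,"z":0,"turn":0},{"x":0.85,"y":4.5,"z":2,"turn":0}]'| sed -n '2p;4,6p'
python3 -m crank '[{"x":0,"y":0,"z":4,"turn":0},{"x":0,"y":0,"z":4,"turn":0},{"x":0,"y":0,"z":2.5,"turn":0},{"x":0,"y":0,"z":0,"turn":0}]'| sed -n '2p;4,6p'
python3 -c "
from h import *
for n in('top','scene'):
  p,d,M=grab(n)
  for b in blobs(p,cloud(d,M)):print(b[0],b[2])"
```

```text
tool_pos: [0.5626, -0.2819, 0.129]
contact_force: [-0.7, 0.1, 3.3]
gripper_width: 0.127
grasp_force: 59.2
tool_pos: [0.5617, -0.2813, 0.1988]
contact_force: [0.3, -0.3, 0.3]
gripper_width: 0.423
grasp_force: 0.0
tool_pos: [0.5032, -0.0481, 0.1989]
contact_force: [1.3, 0.1, 0.8]
gripper_width: 0.418
grasp_force: 0.0
tool_pos: [0.4496, 0.1855, 0.1821]
contact_force: [0.7, -0.2, 0.3]
gripper_width: 0.419
grasp_force: 0.0
tool_pos: [0.4447, 0.1825, 0.0695]
contact_force: [-0.2, -1.0, -0.3]
gripper_width: 0.419
grasp_force: 0.0
[271. 130.] [0.7303 0.1197 0.0506]
[395. 133.] [ 0.7301 -0.1179  0.0501]
[537. 189.] [ 0.613  -0.3548  0.1454]
[490. 193.] [ 0.6046 -0.2753  0.1456]
[407. 200.] [ 0.5888 -0.1313  0.1421]
[359. 204.] [ 0.5799 -0.047   0.142 ]
[454. 220.] [ 0.5546 -0.207   0.1459]
[492. 218.] [ 0.5609 -0.2805  0.1374]
[219. 227.] [0.5395 0.2196 0.0319]
[409. 245.] [ 0.5095 -0.1359  0.142 ]
[363. 253.] [ 0.494  -0.0553  0.1421]
[192. 167.] [ 0.6146 -0.3521  0.1461]
[227. 173.] [ 0.5633 -0.2776  0.138 ]
[210. 180.] [ 0.606  -0.2716  0.1469]
[279. 192.] [ 0.5111 -0.1329  0.1431]
[247. 209.] [ 0.591  -0.1298  0.1427]
[305. 210.] [ 0.496  -0.0526  0.143 ]
[271. 228.] [ 0.5831 -0.0447  0.143 ]
[399. 298.] [0.4493 0.1846 0.0558]
[422. 317.] [0.4476 0.2429 0.0558]
[427. 341.] [0.4819 0.2857 0.0554]
```

```bash
python3 -m crank '[{"x":0,"y":0,"z":2,"turn":0},{"x":0,"y":0,"z":0.7,"turn":0},{"x":0,"y":0,"z":0,"turn":0},{"x":0,"y":0,"z":0,"turn":0}]'| sed -n '2p;4,6p'
python3 -m crank '[{"x":0,"y":0,"z":0,"turn":0},{"x":0,"y":0,"z":0,"turn":0},{"x":0,"y":0,"z":0,"turn":0},{"x":0,"y":0,"z":0,"turn":0},{"x":0,"y":0,"z":0,"turn":0}]' 0| sed -n '2p;4,6p'
python3 -m crank '[{"x":0,"y":0,"z":-3,"turn":0},{"x":0,"y":0,"z":-4,"turn":0},{"x":0,"y":0,"z":-4,"turn":0},{"x":-0.4,"y":-2,"z":-4.2,"turn":0},{"x":-0.6,"y":-4.5,"z":0,"turn":0}]'| sed -n '2p;4,6p'
python3 -m crank '[{"x":-0.7,"y":-4.7,"z":0,"turn":0},{"x":-0.7,"y":-4.7,"z":0,"turn":0},{"x":-0.7,"y":-4.7,"z":0,"turn":0},{"x":-0.7,"y":-4.7,"z":0,"turn":0},{"x":-0.7,"y":-4.7,"z":0,"turn":0}]'| sed -n '2p;4,6p'
python3 -m crank '[{"x":-0.7,"y":-4.7,"z":0,"turn":0},{"x":-0.7,"y":-4.7,"z":0,"turn":0},{"x":-0.7,"y":-4.7,"z":0,"turn":0},{"x":-0.5,"y":-3,"z":0,"turn":0},{"x":0,"y":0,"z":2,"turn":0}]'| sed -n '2p;4,6p'
python3 -m crank '[{"x":0,"y":0,"z":2.5,"turn":0},{"x":0,"y":0,"z":1.5,"turn":0},{"x":0,"y":0,"z":0.7,"turn":0},{"x":0,"y":0,"z":0,"turn":0},{"x":0,"y":0,"z":0,"turn":0}]'| sed -n '2p;4,6p'
python3 -m crank '[{"x":0,"y":0,"z":0.2,"turn":0},{"x":0,"y":0,"z":0,"turn":0},{"x":0,"y":0,"z":0,"turn":0}]'| sed -n '2p;4,6p'
```

```text
tool_pos: [0.4496, 0.1833, 0.0486]
contact_force: [0.1, 0.2, -0.1]
gripper_width: 0.419
grasp_force: 0.0
tool_pos: [0.4496, 0.1834, 0.0484]
contact_force: [-0.6, -1.0, 6.2]
gripper_width: 0.125
grasp_force: 58.7
tool_pos: [0.4621, 0.1198, 0.2064]
contact_force: [2.2, -1.1, -1.1]
gripper_width: 0.121
grasp_force: 58.8
tool_pos: [0.4933, -0.1185, 0.1985]
contact_force: [1.1, 0.5, -1.2]
gripper_width: 0.118
grasp_force: 58.8
tool_pos: [0.5212, -0.2926, 0.1816]
contact_force: [-0.0, 0.3, -1.4]
gripper_width: 0.124
grasp_force: 58.8
tool_pos: [0.5204, -0.2878, 0.1333]
contact_force: [-0.2, -0.2, -1.0]
gripper_width: 0.122
grasp_force: 58.8
tool_pos: [0.5203, -0.2881, 0.1313]
contact_force: [0.1, -0.2, 0.7]
gripper_width: 0.122
grasp_force: 59.0
```

```bash
python3 -m crank '[{"x":0,"y":0,"z":0.15,"turn":0},{"x":0,"y":0,"z":0,"turn":0},{"x":0,"y":0,"z":0,"turn":0}]'| sed -n '2p;4,6p'
python3 -m crank '[{"x":0,"y":0,"z":0,"turn":0},{"x":0,"y":0,"z":0,"turn":0},{"x":0,"y":0,"z":-2,"turn":0},{"x":0,"y":0,"z":-2.5,"turn":0},{"x":0,"y":0,"z":-2.6,"turn":0}]' 42 | sed -n '2p;4,6p'
python3 -m crank '[{"x":0.6,"y":4.6,"z":0,"turn":0},{"x":0.7,"y":4.9,"z":0,"turn":0},{"x":0.7,"y":4.9,"z":0,"turn":0},{"x":0.7,"y":4.9,"z":0,"turn":0},{"x":0.7,"y":4.9,"z":0,"turn":0}]'| sed -n '2p;4,6p'
python3 -m crank '[{"x":0.7,"y":4.9,"z":0,"turn":0},{"x":0.7,"y":4.9,"z":0,"turn":0},{"x":0.7,"y":4.9,"z":0,"turn":0},{"x":0.7,"y":4.9,"z":0,"turn":0},{"x":0.7,"y":4.9,"z":0,"turn":0}]'| sed -n '2p;4,6p'
python3 -m crank '[{"x":0.4,"y":4.3,"z":2,"turn":0},{"x":0,"y":0,"z":4,"turn":0},{"x":0,"y":0,"z":4,"turn":0},{"x":0,"y":0,"z":2.5,"turn":0},{"x":0,"y":0,"z":0,"turn":0}]'| sed -n '2p;4,6p'
python3 -c "
from h import *
for n in('scene',):
  p,d,M=grab(n)
  for b in blobs(p,cloud(d,M)):print(b[0],b[2])"
```

```text
tool_pos: [0.5202, -0.2881, 0.1294]
contact_force: [1.1, -0.8, 2.1]
gripper_width: 0.12
grasp_force: 59.1
tool_pos: [0.519, -0.2873, 0.1994]
contact_force: [0.3, -0.0, 0.4]
gripper_width: 0.421
grasp_force: 0.0
tool_pos: [0.4847, -0.044, 0.1994]
contact_force: [0.7, 0.4, 0.7]
gripper_width: 0.422
grasp_force: 0.0
tool_pos: [0.4497, 0.201, 0.1996]
contact_force: [0.5, -0.3, 0.1]
gripper_width: 0.415
grasp_force: 0.0
tool_pos: [0.4427, 0.2409, 0.0697]
contact_force: [-1.2, -0.6, 0.4]
gripper_width: 0.418
grasp_force: 0.0
[192. 167.] [ 0.6146 -0.3527  0.1464]
[242. 167.] [ 0.5188 -0.2842  0.1384]
[226. 174.] [ 0.5634 -0.2791  0.1375]
[209. 180.] [ 0.6054 -0.2737  0.1466]
[279. 195.] [ 0.5114 -0.1334  0.1424]
[247. 209.] [ 0.5901 -0.1284  0.1432]
[305. 210.] [ 0.4958 -0.053   0.143 ]
[271. 228.] [ 0.5826 -0.0451  0.1429]
[422. 317.] [0.4486 0.2436 0.0558]
[426. 342.] [0.4821 0.2854 0.0556]
```

```bash
python3 -m crank '[{"x":0,"y":0,"z":2,"turn":0},{"x":0,"y":0,"z":0.7,"turn":0},{"x":0,"y":0,"z":0,"turn":0},{"x":0,"y":0,"z":0,"turn":0}]'| sed -n '2p;4,6p'
python3 -m crank '[{"x":0,"y":0,"z":0,"turn":0},{"x":0,"y":0,"z":0,"turn":0},{"x":0,"y":0,"z":0,"turn":0},{"x":0,"y":0,"z":0,"turn":0},{"x":0,"y":0,"z":0,"turn":0}]' 0| sed -n '2p;4,6p'
python3 -m crank '[{"x":0,"y":0,"z":-3,"turn":0},{"x":0,"y":0,"z":-4,"turn":0},{"x":0,"y":0,"z":-4,"turn":0},{"x":-0.4,"y":-2,"z":-4.2,"turn":0},{"x":-0.8,"y":-4.4,"z":0,"turn":0}]'| sed -n '2p;4,6p'
python3 -m crank '[{"x":-0.9,"y":-4.7,"z":0,"turn":0},{"x":-0.9,"y":-4.7,"z":0,"turn":0},{"x":-0.9,"y":-4.7,"z":0,"turn":0},{"x":-1,"y":-4.7,"z":0,"turn":0},{"x":-1,"y":-4.7,"z":0,"turn":0}]'| sed -n '2p;4,6p'
python3 -m crank '[{"x":-1,"y":-4.7,"z":0,"turn":0},{"x":-1,"y":-4.7,"z":0,"turn":0},{"x":-1,"y":-4.7,"z":0,"turn":0},{"x":-1,"y":-4.7,"z":0,"turn":0},{"x":-1,"y":-4.7,"z":0,"turn":0}]'| sed -n '2p;4,6p'
python3 -m crank '[{"x":-1,"y":-4.7,"z":0,"turn":0},{"x":-0.6,"y":-2.3,"z":0,"turn":0},{"x":0,"y":0,"z":2,"turn":0},{"x":0,"y":0,"z":2.5,"turn":0},{"x":0,"y":0,"z":1.5,"turn":0}]'| sed -n '2p;4,6p'
python3 -m crank '[{"x":0,"y":0,"z":0.7,"turn":0},{"x":0,"y":0,"z":0,"turn":0},{"x":0,"y":0,"z":0,"turn":0},{"x":0,"y":0,"z":0.2,"turn":0},{"x":0,"y":0,"z":0,"turn":0}]'| sed -n '2p;4,6p'
```

```text
tool_pos: [0.4476, 0.2424, 0.0492]
contact_force: [0.2, 0.4, 0.3]
gripper_width: 0.422
grasp_force: 0.0
tool_pos: [0.4477, 0.2425, 0.049]
contact_force: [-0.1, -1.0, 5.5]
gripper_width: 0.119
grasp_force: 58.7
tool_pos: [0.4618, 0.1802, 0.207]
contact_force: [1.2, -0.1, -0.7]
gripper_width: 0.113
grasp_force: 58.7
tool_pos: [0.5053, -0.0585, 0.1991]
contact_force: [1.1, 0.3, -1.5]
gripper_width: 0.122
grasp_force: 58.7
tool_pos: [0.5555, -0.2934, 0.1987]
contact_force: [0.8, 0.6, -1.0]
gripper_width: 0.119
grasp_force: 58.7
tool_pos: [0.5705, -0.361, 0.1362]
contact_force: [-0.9, 0.1, -0.9]
gripper_width: 0.117
grasp_force: 58.8
tool_pos: [0.5723, -0.362, 0.1319]
contact_force: [0.2, 0.4, -1.4]
gripper_width: 0.118
grasp_force: 58.9
```

```bash
python3 -m crank '[{"x":0,"y":0,"z":0.25,"turn":0},{"x":0,"y":0,"z":0,"turn":0},{"x":0,"y":0,"z":0,"turn":0}]'| sed -n '2p;4,6p'
python3 -m crank '[{"x":0,"y":0,"z":0,"turn":0},{"x":0,"y":0,"z":0,"turn":0},{"x":0,"y":0,"z":-2,"turn":0},{"x":0,"y":0,"z":-2.5,"turn":0},{"x":0,"y":0,"z":-2.6,"turn":0}]' 42 | sed -n '2p;4,6p'
python3 -m crank '[{"x":0.6,"y":4.6,"z":0,"turn":0},{"x":0.7,"y":4.8,"z":0,"turn":0},{"x":0.7,"y":4.8,"z":0,"turn":0},{"x":0.7,"y":4.8,"z":0,"turn":0},{"x":0.7,"y":4.8,"z":0,"turn":0}]'| sed -n '2p;4,6p'
python3 -m crank '[{"x":0.7,"y":4.8,"z":0,"turn":0},{"x":0.7,"y":4.8,"z":0,"turn":0},{"x":0.7,"y":4.8,"z":0,"turn":0},{"x":0.7,"y":4.8,"z":0,"turn":0},{"x":0.7,"y":4.8,"z":0,"turn":0}]'| sed -n '2p;4,6p'
python3 -m crank '[{"x":0.7,"y":4.8,"z":0,"turn":0},{"x":0.7,"y":4.8,"z":0,"turn":0},{"x":0.7,"y":4.8,"z":0,"turn":0},{"x":0.1,"y":2.5,"z":2,"turn":0},{"x":0,"y":0,"z":4,"turn":0}]'| sed -n '2p;4,6p'
python3 -m crank '[{"x":0,"y":0,"z":4,"turn":0},{"x":0,"y":0,"z":2.5,"turn":0},{"x":0,"y":0,"z":0,"turn":0},{"x":0,"y":0,"z":0,"turn":0}]'| sed -n '2p;4,6p'
python3 -c "
from h import *
for n in('scene',):
  p,d,M=grab(n)
  for b in blobs(p,cloud(d,M)):print(b[0],b[2])"
```

```text
tool_pos: [0.5722, -0.362, 0.1289]
contact_force: [0.1, 0.3, 1.4]
gripper_width: 0.119
grasp_force: 59.0
tool_pos: [0.5713, -0.3614, 0.1991]
contact_force: [-0.0, 0.1, 0.1]
gripper_width: 0.423
grasp_force: 0.0
tool_pos: [0.537, -0.122, 0.1992]
contact_force: [-0.3, -0.3, 1.2]
gripper_width: 0.42
grasp_force: 0.0
tool_pos: [0.5019, 0.118, 0.1994]
contact_force: [0.9, 0.1, 1.1]
gripper_width: 0.42
grasp_force: 0.0
tool_pos: [0.4827, 0.2896, 0.1429]
contact_force: [0.7, 0.8, 1.0]
gripper_width: 0.42
grasp_force: 0.0
tool_pos: [0.4807, 0.2852, 0.0745]
contact_force: [-0.5, 0.7, 0.5]
gripper_width: 0.422
grasp_force: 0.0
[208. 161.] [ 0.5726 -0.3599  0.1377]
[192. 166.] [ 0.6148 -0.3514  0.1463]
[242. 166.] [ 0.5196 -0.2849  0.138 ]
[227. 175.] [ 0.5634 -0.2786  0.1377]
[210. 180.] [ 0.6068 -0.2728  0.1455]
[278. 195.] [ 0.5112 -0.1319  0.1428]
[247. 209.] [ 0.5915 -0.1293  0.1428]
[305. 207.] [ 0.4958 -0.0528  0.1437]
[271. 228.] [ 0.5829 -0.0447  0.1429]
[427. 342.] [0.4825 0.2859 0.0555]
```

```bash
python3 -m crank '[{"x":0,"y":0,"z":2,"turn":0},{"x":0,"y":0,"z":0.7,"turn":0},{"x":0,"y":0,"z":0,"turn":0},{"x":0,"y":0,"z":0,"turn":0}]'| sed -n '2p;4,6p'
python3 -m crank '[{"x":0,"y":0,"z":0,"turn":0},{"x":0,"y":0,"z":0,"turn":0},{"x":0,"y":0,"z":0,"turn":0},{"x":0,"y":0,"z":0,"turn":0},{"x":0,"y":0,"z":0,"turn":0}]' 0| sed -n '2p;4,6p'
python3 -m crank '[{"x":0,"y":0,"z":-3,"turn":0},{"x":0,"y":0,"z":-4,"turn":0},{"x":0,"y":0,"z":-4,"turn":0},{"x":-0.2,"y":-2,"z":-4.2,"turn":0},{"x":-0.2,"y":-4.4,"z":0,"turn":0}]'| sed -n '2p;4,6p'
python3 -m crank '[{"x":-0.3,"y":-4.8,"z":0,"turn":0},{"x":-0.3,"y":-4.8,"z":0,"turn":0},{"x":-0.3,"y":-4.8,"z":0,"turn":0},{"x":-0.3,"y":-4.8,"z":0,"turn":0},{"x":-0.4,"y":-4.8,"z":0,"turn":0}]'| sed -n '2p;4,6p'
python3 -m crank '[{"x":-0.4,"y":-4.8,"z":0,"turn":0},{"x":-0.4,"y":-4.8,"z":0,"turn":0},{"x":-0.4,"y":-4.8,"z":0,"turn":0},{"x":-0.4,"y":-4.8,"z":0,"turn":0},{"x":-0.4,"y":-4.8,"z":0,"turn":0}]'| sed -n '2p;4,6p'
python3 -m crank '[{"x":-0.4,"y":-4.8,"z":0,"turn":0},{"x":-0.4,"y":-4.8,"z":0,"turn":0},{"x":0,"y":-1.2,"z":2,"turn":0},{"x":0,"y":0,"z":2.5,"turn":0},{"x":0,"y":0,"z":1.5,"turn":0}]'| sed -n '2p;4,6p'
python3 -m crank '[{"x":0,"y":0,"z":0.7,"turn":0},{"x":0,"y":0,"z":0,"turn":0},{"x":0,"y":0,"z":0,"turn":0},{"x":0,"y":0,"z":0.2,"turn":0},{"x":0,"y":0,"z":0,"turn":0}]'| sed -n '2p;4,6p'
```

```text
tool_pos: [0.4814, 0.2855, 0.0486]
contact_force: [-0.6, 0.0, 0.8]
gripper_width: 0.421
grasp_force: 0.0
tool_pos: [0.4816, 0.2855, 0.0484]
contact_force: [-0.3, -0.1, 5.5]
gripper_width: 0.123
grasp_force: 58.7
tool_pos: [0.4879, 0.2235, 0.2066]
contact_force: [0.9, -0.9, -0.3]
gripper_width: 0.121
grasp_force: 58.7
tool_pos: [0.5, -0.0203, 0.1985]
contact_force: [1.1, 1.0, -1.3]
gripper_width: 0.12
grasp_force: 58.7
tool_pos: [0.5202, -0.2603, 0.1982]
contact_force: [1.8, -0.3, -1.1]
gripper_width: 0.12
grasp_force: 58.7
tool_pos: [0.5274, -0.3663, 0.1357]
contact_force: [-0.4, 0.5, -1.7]
gripper_width: 0.123
grasp_force: 58.8
tool_pos: [0.5293, -0.3668, 0.1313]
contact_force: [0.0, 0.2, -2.1]
gripper_width: 0.12
grasp_force: 58.8
```

```bash
python3 -m crank '[{"x":0,"y":0,"z":0.2,"turn":0},{"x":0,"y":0,"z":0,"turn":0},{"x":0,"y":0,"z":0,"turn":0}]'| sed -n '2p;4,6p'
python3 -m crank '[{"x":0,"y":0,"z":0,"turn":0},{"x":0,"y":0,"z":0,"turn":0},{"x":0,"y":0,"z":-2,"turn":0},{"x":0,"y":0,"z":-3.5,"turn":0},{"x":0,"y":0,"z":-3.5,"turn":0}]' 42 | sed -n '2p;4,6p'
python3 -m crank '[{"x":-0.6,"y":4,"z":-1,"turn":0},{"x":-0.6,"y":4,"z":-1,"turn":0},{"x":-0.6,"y":4,"z":-1,"turn":0},{"x":-0.7,"y":3.9,"z":0,"turn":0},{"x":0,"y":0,"z":0,"turn":0.14}]' 75
python3 -m crank '[{"x":0,"y":0,"z":0,"turn":0.14},{"x":0,"y":0,"z":0,"turn":0.14},{"x":0,"y":0,"z":0,"turn":0.14},{"x":0,"y":0,"z":0,"turn":0.14},{"x":0,"y":0,"z":0,"turn":0}]'
cat > ring.py <<'E'
from h import *
s=manip.state();print(s["tool_pos"],s["joint_pos"][5])
for n in('wrist','top','scene'):
  p,d,M=grab(n);save('r_%s_%d'%(n,s["time"]*100),p);W=cloud(d,M)
  if n!='wrist':
    for b in blobs(p,W):print(b[0],b[2])
  hsv=cv2.cvtColor(p,cv2.COLOR_RGB2HSV)
  m=(cv2.inRange(hsv,(15,120,40),(32,255,255))>0)&(W[...,2]>.135)&(W[...,2]<.155)&(np.hypot(W[...,0]-.554,W[...,1]+.208)<.045)
  if m.sum()>30:
    q=W[m][:,:2].astype(np.float32);h=cv2.convexHull(q*1000)
    print(n,m.sum(),cv2.minEnclosingCircle(h),np.median(W[m][:,2]),q.min(0),q.max(0))
  l=(cv2.inRange(hsv,(15,120,40),(32,255,255))>0)&(W[...,2]>.115)&(W[...,2]<.137)&(np.hypot(W[...,0]-.554,W[...,1]+.208)<.045)&(np.hypot(W[...,0]-.554,W[...,1]+.208)>.025)
  if l.sum():
    c=W[l].mean(0);print(' lug',l.sum(),c,np.arctan2(c[1]+.208,c[0]-.554))
E
python3 ring.py; ls pics
```

```text
tool_pos: [0.529, -0.3668, 0.1286]
contact_force: [-0.2, -0.5, 0.2]
gripper_width: 0.121
grasp_force: 58.9
tool_pos: [0.5283, -0.3664, 0.2184]
contact_force: [0.6, -0.2, -0.1]
gripper_width: 0.423
grasp_force: 0.0
time: 35.1
tool_pos: [0.5546, -0.2039, 0.2493]
tool_rot: [0.001, 0.069, 0.998, 0.0]
contact_force: [-0.8, -0.9, -0.1]
gripper_width: 0.749
grasp_force: 0.0
time: 35.6
tool_pos: [0.5538, -0.2078, 0.2484]
tool_rot: [0.0, 0.343, 0.939, -0.0]
contact_force: [-0.3, -0.5, 0.3]
gripper_width: 0.749
grasp_force: 0.0
[ 0.55375082 -0.20778479  0.24837719] -1.3560119164640305
wrist 2227 ((554.0191650390625, -208.25270080566406), 22.390094757080078) 0.14672670665810866 [ 0.531753   -0.23011155] [ 0.57589257 -0.18610361]
 lug 124 [ 0.54006844 -0.21332425  0.12733451] -2.7765492716196327
[272. 130.] [0.7326 0.1197 0.0497]
[395. 133.] [ 0.7318 -0.1215  0.0501]
[407. 200.] [ 0.5886 -0.1306  0.1441]
[360. 204.] [ 0.5798 -0.0481  0.144 ]
[544. 241.] [ 0.5264 -0.3672  0.1359]
[409. 245.] [ 0.5095 -0.1363  0.1443]
[363. 253.] [ 0.4938 -0.0551  0.1444]
top 433 ((554.4973754882812, -207.1170196533203), 22.250732421875) 0.14574757898318602 [ 0.53253317 -0.2282082 ] [ 0.5751644 -0.1848674]
 lug 15 [ 0.52779949 -0.2123654   0.12773953] -2.9764939720972183
[224. 156.] [ 0.529  -0.362   0.1365]
[208. 163.] [ 0.5733 -0.3579  0.1366]
[192. 168.] [ 0.6144 -0.3526  0.1443]
[242. 167.] [ 0.5193 -0.2858  0.1362]
[227. 176.] [ 0.5629 -0.2779  0.1355]
[210. 181.] [ 0.607  -0.2725  0.1444]
[278. 195.] [ 0.511  -0.1338  0.1451]
[247. 208.] [ 0.5913 -0.1292  0.1452]
[305. 209.] [ 0.4968 -0.0537  0.1453]
[271. 227.] [ 0.5828 -0.0448  0.1452]
scene 243 ((555.8295288085938, -205.3616943359375), 23.54499626159668) 0.14574917424515388 [ 0.5338497  -0.22796781] [ 0.57801104 -0.18320943]
 lug 11 [ 0.54304337 -0.19890953  0.13021346] 2.449015975625433
bal0.png
r_scene_3560.png
r_top_3560.png
r_wrist_3560.png
scene0.png
top0.png
w1.png
```

```bash
python3 -m crank '[{"x":0,"y":0,"z":3,"turn":0},{"x":0,"y":0,"z":4,"turn":0},{"x":0,"y":0,"z":3,"turn":0},{"x":0,"y":0,"z":1.3,"turn":0},{"x":0,"y":0,"z":0,"turn":0}]' | tail -5
python3 -m crank '[{"x":0,"y":0,"z":0,"turn":0},{"x":0,"y":0,"z":0,"turn":0},{"x":0,"y":0,"z":0,"turn":0},{"x":0,"y":0,"z":0,"turn":0}]' 30| tail -5
python3 -m crank '[{"x":0,"y":0,"z":0,"turn":-0.1},{"x":0,"y":0,"z":0,"turn":-0.1}]'| tail -5
python3 -c "
from h import *
s=manip.state();print(s['ft_torque'],s['joint_pos'][5])"
```

```text
tool_pos: [0.5524, -0.2071, 0.1329]
tool_rot: [-0.002, 0.342, 0.94, 0.0]
contact_force: [0.2, -0.3, 0.1]
gripper_width: 0.751
grasp_force: 0.0
tool_pos: [0.5549, -0.2086, 0.1382]
tool_rot: [0.002, 0.343, 0.939, -0.001]
contact_force: [-2.7, 0.1, 6.5]
gripper_width: 0.49
grasp_force: 60.4
tool_pos: [0.555, -0.2085, 0.1382]
tool_rot: [0.002, 0.245, 0.969, -0.0]
contact_force: [-2.5, 0.9, 6.0]
gripper_width: 0.491
grasp_force: 60.4
[ 0.09854124  0.37980362 -0.09117655] -1.5597450679167275
```

```bash
python3 -m crank '[{"x":0,"y":0,"z":0,"turn":-0.12},{"x":0,"y":0,"z":0,"turn":-0.12},{"x":0,"y":0,"z":0,"turn":-0.12},{"x":0,"y":0,"z":0,"turn":-0.12},{"x":0,"y":0,"z":0,"turn":-0.12}]'| tail -5
python3 -m crank '[{"x":0,"y":0,"z":0,"turn":-0.12},{"x":0,"y":0,"z":0,"turn":-0.12},{"x":0,"y":0,"z":0,"turn":-0.12},{"x":0,"y":0,"z":0,"turn":-0.12},{"x":0,"y":0,"z":0,"turn":-0.1}]'| tail -5
python3 -c "
from h import *
s=manip.state();print(s['ft_torque'],s['joint_pos'][5])"
python3 -m crank '[{"x":0,"y":0,"z":0,"turn":0},{"x":0,"y":0,"z":0,"turn":0},{"x":0,"y":0,"z":0,"turn":0}]' 75| tail -5
python3 -m crank '[{"x":0,"y":0,"z":-2,"turn":0},{"x":0,"y":0,"z":-4,"turn":0},{"x":0,"y":0,"z":-5,"turn":0},{"x":0,"y":0,"z":0,"turn":0},{"x":0,"y":0,"z":0,"turn":0}]' | tail -5
python3 -m crank '[{"x":0,"y":0,"z":0,"turn":0},{"x":0,"y":0,"z":0,"turn":0},{"x":0,"y":0,"z":0,"turn":0},{"x":0,"y":0,"z":0,"turn":0},{"x":0,"y":0,"z":0,"turn":0}]' | tail -5
python3 ring.py
```

```text
tool_pos: [0.5551, -0.208, 0.1382]
tool_rot: [0.002, -0.053, 0.999, -0.0]
contact_force: [-2.2, 2.6, 6.8]
gripper_width: 0.49
grasp_force: 60.5
tool_pos: [0.5549, -0.2075, 0.1382]
tool_rot: [0.001, -0.335, 0.942, -0.0]
contact_force: [-3.2, 2.5, 7.1]
gripper_width: 0.489
grasp_force: 61.0
[ 0.59828646  0.56256996 -1.03255668] -2.7394236373078216
tool_pos: [0.5539, -0.2079, 0.1353]
tool_rot: [0.0, -0.333, 0.943, -0.0]
contact_force: [-0.4, -0.3, 0.4]
gripper_width: 0.748
grasp_force: 0.0
tool_pos: [0.5547, -0.2084, 0.2476]
tool_rot: [0.001, -0.333, 0.943, -0.002]
contact_force: [0.1, -0.0, -1.2]
gripper_width: 0.751
grasp_force: 0.0
tool_pos: [0.5536, -0.2077, 0.2447]
tool_rot: [-0.0, -0.334, 0.943, 0.0]
contact_force: [1.1, -0.2, -0.5]
gripper_width: 0.75
grasp_force: 0.0
[ 0.55362248 -0.20766999  0.24473167] -2.7356480976560427
wrist 2293 ((554.107666015625, -208.43927001953125), 22.22737693786621) 0.1467891298576741 [ 0.532219   -0.23054153] [ 0.57623    -0.18648702]
 lug 173 [ 0.54837588 -0.22314254  0.12627652] -1.9264174694468248
[272. 130.] [0.7322 0.1198 0.0509]
[395. 133.] [ 
[... 304 characters left out ...]
 0.5391869  -0.22791167] [ 0.5750136  -0.18524085]
 lug 3 [ 0.56047155 -0.23179341  0.12662557] -1.3052313976273933
[224. 157.] [ 0.5293 -0.3639  0.1358]
[208. 163.] [ 0.5715 -0.3581  0.1357]
[192. 168.] [ 0.6138 -0.3528  0.1433]
[242. 167.] [ 0.5199 -0.2852  0.1358]
[226. 176.] [ 0.5636 -0.2783  0.1353]
[210. 181.] [ 0.6067 -0.2734  0.1441]
[278. 195.] [ 0.5124 -0.1331  0.1456]
[247. 208.] [ 0.5912 -0.1272  0.1453]
[306. 209.] [ 0.4954 -0.0534  0.1451]
[271. 227.] [ 0.5829 -0.0438  0.1453]
scene 237 ((554.8428344726562, -206.0507354736328), 23.894670486450195) 0.14556278699917002 [ 0.5350117 -0.2299441] [ 0.57768905 -0.18402594]
 lug 4 [ 0.54609016 -0.19751308  0.12694535] 2.217017074640185
```

```bash
python3 -m crank '[{"x":0,"y":0,"z":0,"turn":0},{"x":0,"y":0,"z":0,"turn":0},{"x":0,"y":0,"z":0,"turn":0},{"x":0,"y":0,"z":0,"turn":0},{"x":0,"y":0,"z":0,"turn":0}]' | tail -5
python3 -m crank '[{"x":0,"y":0,"z":0,"turn":0},{"x":0,"y":0,"z":0,"turn":0},{"x":0,"y":0,"z":0,"turn":0},{"x":0,"y":0,"z":0,"turn":0},{"x":0,"y":0,"z":0,"turn":0}]' | tail -1
python3 -m crank '[{"x":0,"y":0,"z":0,"turn":0},{"x":0,"y":0,"z":0,"turn":0},{"x":0,"y":0,"z":0,"turn":0},{"x":0,"y":0,"z":0,"turn":0},{"x":0,"y":0,"z":0,"turn":0}]' | head -1
python3 -m crank '[{"x":0,"y":0,"z":0,"turn":0},{"x":0,"y":0,"z":0,"turn":0},{"x":0,"y":0,"z":0,"turn":0},{"x":0,"y":0,"z":0,"turn":0},{"x":0,"y":0,"z":0,"turn":0}]' | head -1
python3 -c "
from h import *
p,d,M=grab('scene');save('s2',cv2.resize(p[140:260,160:340],None,fx=4,fy=4))
for b in blobs(p,cloud(d,M)):print(b[0],b[2])
p,d,M=grab('wrist');save('w2',p)"
```

```text
tool_pos: [0.5538, -0.2077, 0.2453]
tool_rot: [-0.0, -0.334, 0.943, 0.0]
contact_force: [-0.4, 0.4, -0.4]
gripper_width: 0.751
grasp_force: 0.0
grasp_force: 0.0
time: 40.8
time: 41.3
[224. 157.] [ 0.5285 -0.3649  0.1358]
[208. 163.] [ 0.5737 -0.3588  0.136 ]
[192. 167.] [ 0.6146 -0.3521  0.1443]
[242. 167.] [ 0.5203 -0.2838  0.1356]
[227. 175.] [ 0.5635 -0.2783  0.1352]
[210. 181.] [ 0.6059 -0.2732  0.1442]
[278. 195.] [ 0.5108 -0.1329  0.1446]
[247. 208.] [ 0.591  -0.1289  0.1447]
[306. 209.] [ 0.4968 -0.0526  0.145 ]
[271. 227.] [ 0.5826 -0.0444  0.145 ]
```

View pics/w2.png

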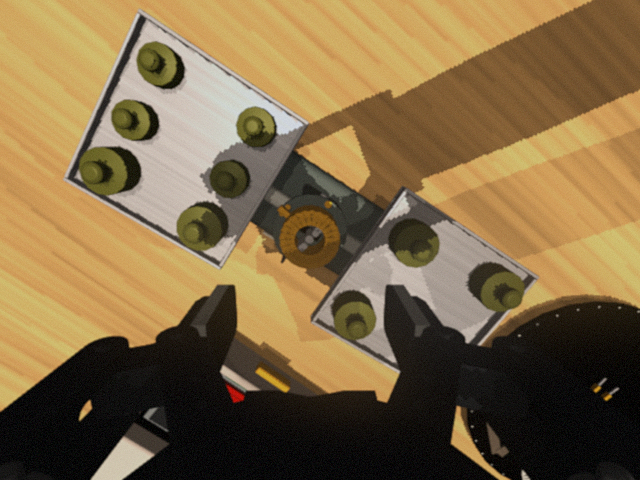

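View pics/s2.png

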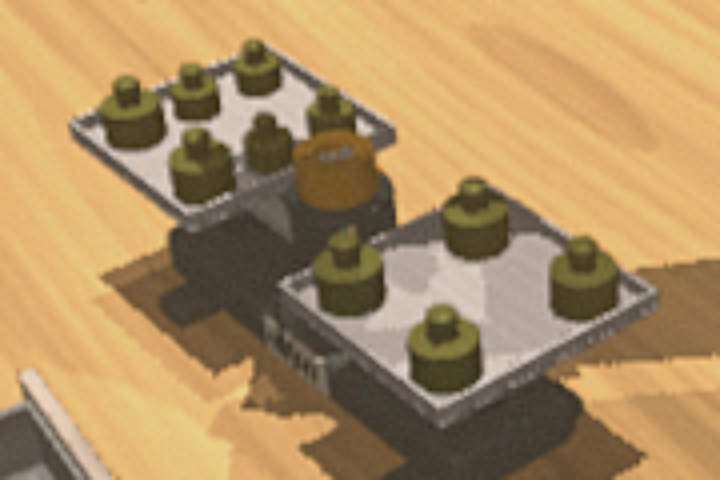

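```bash
python3 - <<'E'
from h import *
p,d,M=grab('wrist');W=cloud(d,M);np.set_printoptions(suppress=True,precision=4)
hsv=cv2.cvtColor(p,cv2.COLOR_RGB2HSV)
r=np.hypot(W[...,0]-.554,W[...,1]+.208)
m=((hsv[...,0]>8)&(hsv[...,0]<34)&(hsv[...,1]>120)&(r>.0225)&(r<.04)&(W[...,2]>.11)&(W[...,2]<.14)).astype(np.uint8)
n,l,st,c=cv2.connectedComponentsWithStats(m)
for i in range(1,n):
    if st[i,4]>5:
        w=W[l==i]; q=w.mean(0); print(c[i],st[i,4],q,r[l==i].max(),"ang",np.degrees(np.arctan2(q[1]+.208,q[0]-.554)))
save('w3',cv2.resize(p[175:295,250:370],None,fx=5,fy=5,interpolation=cv2.INTER_CUBIC))
E
```

```text
[327.8039 203.9412] 51 [ 0.5278 -0.2111  0.1231] 0.029426955135275004 ang -173.24549076608224
[283.903  210.2836] 134 [ 0.552  -0.2348  0.1289] 0.03166843757029828 ang -94.32055188692148
[338.7778 245.2222] 9 [ 0.5481 -0.1825  0.1214] 0.027131633375633592 ang 102.97938310369568
[334.6 254.7] 10 [ 0.5564 -0.1799  0.1212] 0.02913758879791261 ang 85.09140222873837
[282. 254.] 7 [ 0.5827 -0.2135  0.1217] 0.029934140927817807 ang -10.881539100894768
```

View pics/w3.png

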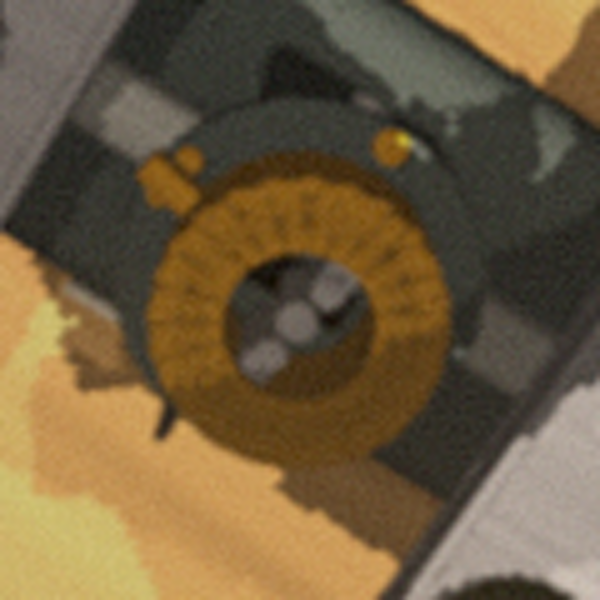

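```bash
python3 -m crank '[{"x":0,"y":0,"z":3,"turn":0},{"x":0,"y":0,"z":4,"turn":0},{"x":0,"y":0,"z":3,"turn":0},{"x":0,"y":0,"z":1,"turn":0},{"x":0,"y":0,"z":0,"turn":0}]' | tail -5
python3 -m crank '[{"x":0,"y":0,"z":0,"turn":0},{"x":0,"y":0,"z":0,"turn":0},{"x":0,"y":0,"z":0,"turn":0},{"x":0,"y":0,"z":0,"turn":0}]' 30| tail -5
python3 -m crank '[{"x":0,"y":0,"z":0,"turn":0.12},{"x":0,"y":0,"z":0,"turn":0.12},{"x":0,"y":0,"z":0,"turn":0.12},{"x":0,"y":0,"z":0,"turn":0.12},{"x":0,"y":0,"z":0,"turn":0.12}]'| tail -5
python3 -m crank '[{"x":0,"y":0,"z":0,"turn":0.12},{"x":0,"y":0,"z":0,"turn":0.12},{"x":0,"y":0,"z":0,"turn":0.12},{"x":0,"y":0,"z":0,"turn":0.12},{"x":0,"y":0,"z":0,"turn":0.12}]'| tail -5
python3 -m crank '[{"x":0,"y":0,"z":0,"turn":0.12},{"x":0,"y":0,"z":0,"turn":0.1},{"x":0,"y":0,"z":0,"turn":0}]'| tail -5
python3 -c "
from h import *
s=manip.state();print(s['ft_torque'],s['joint_pos'][5])"
```

```text
tool_pos: [0.5527, -0.2072, 0.1335]
tool_rot: [-0.001, -0.334, 0.943, 0.001]
contact_force: [-0.4, -0.4, 0.4]
gripper_width: 0.748
grasp_force: 0.0
tool_pos: [0.5546, -0.2078, 0.1384]
tool_rot: [0.001, -0.334, 0.943, -0.001]
contact_force: [-3.5, 4.2, 6.0]
gripper_width: 0.487
grasp_force: 60.0
tool_pos: [0.5547, -0.208, 0.1384]
tool_rot: [0.001, -0.038, 0.999, -0.001]
contact_force: [-3.5, 2.9, 5.4]
gripper_width: 0.489
grasp_force: 60.0
tool_pos: [0.5546, -0.2083, 0.1385]
tool_rot: [0.001, 0.259, 0.966, -0.001]
contact_force: [-3.7, 2.1, 6.1]
gripper_width: 0.488
grasp_force: 60.0
tool_pos: [0.5545, -0.2084, 0.1384]
tool_rot: [0.001, 0.361, 0.932, -0.001]
contact_force: [-3.5, 1.0, 5.0]
gripper_width: 0.487
grasp_force: 60.0
[0.1385382  0.67126998 0.44786137] -1.315465896499302
```

```bash
python3 -m crank '[{"x":0,"y":0,"z":0,"turn":0},{"x":0,"y":0,"z":0,"turn":0},{"x":0,"y":0,"z":0,"turn":0}]' 75| tail -5
python3 -m crank '[{"x":0,"y":0,"z":-2,"turn":0},{"x":0,"y":0,"z":-4,"turn":0},{"x":0,"y":0,"z":-5,"turn":0},{"x":0,"y":0,"z":0,"turn":0},{"x":0,"y":0,"z":0,"turn":0}]' | tail -5
python3 - <<'E'
from h import *
p,d,M=grab('wrist');W=cloud(d,M)
hsv=cv2.cvtColor(p,cv2.COLOR_RGB2HSV)
r=np.hypot(W[...,0]-.554,W[...,1]+.208)
m=((hsv[...,0]>8)&(hsv[...,0]<34)&(hsv[...,1]>120)&(r>.0225)&(r<.04)&(W[...,2]>.11)&(W[...,2]<.14)).astype(np.uint8)
n,l,st,c=cv2.connectedComponentsWithStats(m)
for i in range(1,n):
    if st[i,4]>5:
        q=W[l==i].mean(0); print(c[i],st[i,4],q,r[l==i].max(),"ang",np.degrees(np.arctan2(q[1]+.208,q[0]-.554)))
p,d,M=grab('scene')
for b in blobs(p,cloud(d,M)):print(b[0],b[2])
save('s4',p)
E
```

```text
tool_pos: [0.5543, -0.208, 0.136]
tool_rot: [0.001, 0.362, 0.932, -0.0]
contact_force: [0.7, -0.5, 0.4]
gripper_width: 0.75
grasp_force: 0.0
tool_pos: [0.5549, -0.2083, 0.2479]
tool_rot: [0.002, 0.362, 0.932, -0.0]
contact_force: [-0.9, 0.7, -0.7]
gripper_width: 0.748
grasp_force: 0.0
[282.92156863 208.55882353] 102 [ 0.52718843 -0.21068575  0.13079058] 0.0316645621034688 ang -174.27968890135892
[339. 233.] 7 [ 0.57276135 -0.19270542  0.12189276] 0.024801688104318063 ang 39.18752155112305
[335.73333333 249.        ] 15 [ 0.58127288 -0.20359894  0.12141234] 0.02928740816321407 ang 9.166867616162717
[279.90909091 246.27272727] 11 [ 0.54860434 -0.23517143  0.12322058] 0.028655856929579893 ang -101.23159849418624
[224. 157.] [ 0.5286 -0.3622  0.1372]
[208. 163.] [ 0.5724 -0.3595  0.136 ]
[193. 168.] [ 0.6137 -0.3522  0.1449]
[242. 167.] [ 0.52   -0.2858  0.1352]
[227. 176.] [ 0.5637 -0.2777  0.1371]
[210. 181.] [ 0.6066 -0.2725  0.1441]
[279. 194.] [ 0.5103 -0.1337  0.1449]
[247. 208.] [ 0.5907 -0.1293  0.1453]
[306. 209.] [ 0.4962 -0.0524  0.1451]
[271. 227.] [ 0.5823 -0.0451  0.1452]
```

View pics/s4.png

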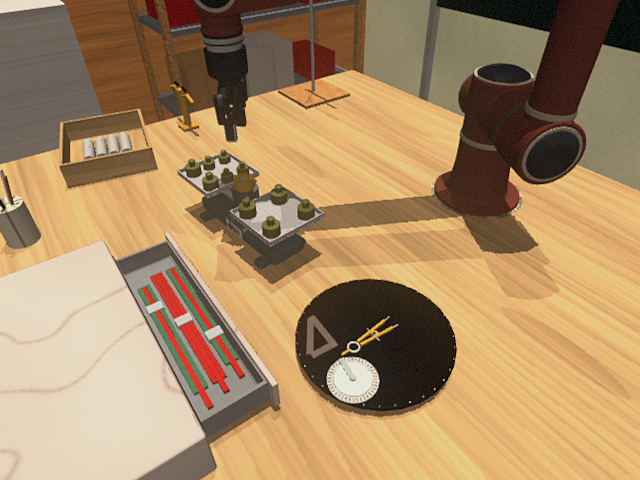

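The lug is back at the single stud (-174°). All ten weights are on the trays, the beam is level, and the slide rule, compass and set square are still on the turntable. The robot is clear of everything, so I'm handing the job in.

```bash
python3 -c "
from plant import manip
print(manip.job_done())"
```

```text
the job is handed in; nothing more can be done
None
```

Job handed in: all ten weights are on the trays, 800 g nominal on each side. The balance rested level with the collar free, and the collar is now back at its locked mark with the slide rule, compass and set square still on the turntable.

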